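# Move an order tag over the rail end stop to the next rail

### The arm

A 6-joint arm with a two-finger parallel gripper is mounted at the origin on the work surface. World frame = base frame: x ahead of the robot, y to its left, z up, the work surface at z = 0. Lengths are in m, angles in rad, forces in N, time in s.
With the tool pointing down it reaches from about 0.25 to 0.725 m from the base axis. Payload 4 kg.
Tool frame: the origin (TCP) lies between the finger pads; the fingertips stand 8 mm ahead of it and the grasp point (between the pads) lies 11 mm behind it (bot.tip_reach is the distance from the TCP to the fingertips, in m); z points along the fingers, y is the line along which they close (so a half turn about z gives the same grasp; the last joint's range is limited). The gripper opens to 85 mm and grips with 20 to 120 N. Pads are 22 mm wide; open, the fingers measure 114 mm over their backs; the gripper's body (76 mm by 85 mm) begins 54 mm behind the grasp point. The pads swing forward as they close: fully open they stand 13 mm farther back than shut.
Start: joints at [1.32, 0.241, 0.005, 1.335, 0, 1.571], TCP at [0.124, 0.484, 0.239] pointing down, gripper open.
Joint ranges: [-2.72, 2.72], [-1.05, 1.87], [-1.09, 1.28], [-1.99, 2.15], [-1.42, 1.44], [-3.14, 3.14]. Speed limits (rad/s): [2.79, 2.79, 3.14, 3.14, 3.14, 3.14].

### API

Orientations are given as a unit quaternion [x, y, z, w].
In Python, from workcell import bot gives the robot as it stands.
- The arm moves only by the tool move_arm, never from a script. Its argument "deltas" is a list of rows, each a list of 7 numbers: the opening, from 0 (shut) to 1 (fully open), then the shift along the tool's x, y, z in mm, then the turn, a rotation vector about the tool's x, y, z in degrees. In form: [[gripper, tx, ty, tz, ax, ay, az], ...]. A call has 1 to 10 rows; each row shifts and turns the commanded pose from where the row before left it, along the tool's axes as they then stand; what a row does not reach is not made up. A row lasts 1/12 s, in which the tool goes at most 41.7 mm and 7.16 degrees, less where a joint would pass 70% of its speed; a pose out of reach is approached as far as the arm can. A call is refused whole if a number of a shift passes 41.7 or a number of a turn 7.16, either way. A call with a gripper value outside its range is refused whole. The fingers move at their own pace and stop on an object; the grip force is fixed at half the most. Time passes only in rows, so rows that do not move let the fingers close. It gives the time, the measured TCP pose, the force, the opening and the grip force at its end, in the units of the state.
- bot.get_obs(): the state, without advancing time (a new reading comes with each control period).
- bot.camera(name): name is "scene" or "top" or "wrist"; returns the picture (480x640x3 uint8, blue, green, red); there is no depth.
- bot.calibration(name): a dict with "K" (3x3 intrinsics, pixels), "dist_coeffs" ([k1, k2, p1, p2, k3] as OpenCV has them; the pictures are not rectified), "position" and "orientation" of the camera in the world. Camera axes: x right, y down, z forward; pixel columns grow to the right and rows downward; lengths in m; the calibration is good to about 2 mm. A picture is of the moment at which its call begins: read the wrist's pose just before it. calibration takes no time and is no camera call; for the wrist camera it gives the pose at the moment of the call.
- bot.job_done(): hands the job in; it is judged then, once.
Trained networks look in the newest picture that a camera, given by its name, has taken for a name from the list of things; names that differ only in an ending like _2 or _b are one class to them, and where a whole thing is asked for, a point or a joint stands for the part that bears it (a point fixed in the world has none). Each returns a list of dicts, best first, with "conf" (0 to 1); they miss things now and then, are a little off and sometimes report something else, mostly with a low value. They report only what shows in the picture. A call takes as long as a camera call. They do not tell look-alikes from the thing itself.
- bot.outline_of(query, camera): "pixels" (480x640 bool, what is visible of it) and "rect" ([left, top, width, height] in pixels, round what is visible of it).
The state is a dict: "clock": time; "joint_pos": joint angles; "joint_vel": joint speeds; "tau": joint torques, N m; "eef_pos": TCP position; "tool_rot": TCP orientation; "ft_force": force on the tool from outside, world axes, zero at the start; "ft_torque": the same for the moment, N m; "grip_width": finger opening in m; "grasp_force": force on a finger pad.
Only numpy, scipy, OpenCV 4.12 (cv2) and the standard library are available. Lean on these libraries where they do the work, as an engineer would, in place of code of your own. Each camera call takes 0.05 s, during which the arm holds its last target. There are 200 camera calls.

### The job

Take the long order tag that hangs on the first rail: slide it to that rail's loading gap, lift it out over the end stop, and set it down into the loading gap of the next rail. Then slide it along that rail until it is up against the clamped stop's buffer plate, press it home there with a steady push of about 8 newtons for a good second, and let go so that it hangs on the rail touching the buffer. Work gently: never press the tag on the buffer with 15 newtons or more, nor force it against the rails (25 newtons is too much), and leave the short tag and the tableware where they are.

Things in the scene. Friction and masses are not known exactly. Their poses are not given: they have to be found in the camera images.
- tag: Long order tag, loose, 0.13 to 0.25 kg, straddles the first rail. Origin: centre of its roof's underside, which rides on the rail top; own y along the rail, z up. Steel roof 32 x 32 x 12 mm. Two side walls (x = 12 to 16 mm either side, 32 mm long) hang to z = -60 mm, wooden below. End faces of roof and walls at y = +-16 mm. Symmetric in x and y.
- tag_grip (a point): Middle of the tag's black grip tab, 32 mm above the tag's origin; the tab is 12 mm thick (x), 26 mm long (y) and stands from z = 12 to 52 mm above the origin. Pinch it across x.
- tag_lips (a point): Centre of the opening between the tag's two inner lips, 12 mm below its origin. The lips (z = -10 to -14 mm) leave an opening 11 mm wide and hook under the rail head.
- short_tag: Bystander tag of the same make, but its walls hang only 36 mm; on the first rail, on the side of the long tag away from the loading gap. Leave it where it is (within 15 mm).
- rail_a: First rail, fixed: T rail 240 mm long along its own y, top at z = 150 mm, on two thin posts. Origin on the table under its middle. Head 20 mm wide, 6 mm thick, web below 6 mm wide. On it a tag has free play: 4 mm upwards before the lips meet the head, 2 mm either way in x. The loading end is the -y end.
- gap_a (a point): Middle of the first rail's loading gap, at rail-top height, y = -94 mm of the rail. The head is missing from y = -74 to -114 mm (6 mm web only, same top height): only there can the 32 mm long tag be lifted off. End stop face at y = -114 mm, 6 mm thick, 14 mm wide, 16 mm high. A tag touching it has 8 mm to the head. Lifted elsewhere it jams.
- rail_b: Next rail, fixed: as the first (same size, height, origin), but its loading end is its +y end. From the gap a tag slides towards -y, lips under the head, to the clamped stop.
- gap_b (a point): Middle of the next rail's loading gap, at rail-top height, y = +94 mm of the rail: head missing from y = +74 to +114 mm, end stop face at y = +114 mm, 6 mm thick, 14 mm wide, 16 mm high. Set the tag down with its centre here. To pass over an end stop raise it at least 35 mm above riding height; at 80 mm it clears the whole rail.
- home_stop: Dark steel clamp on the next rail, 28 x 24 x 32 mm. Origin: centre of its face towards the gap, at rail-top height; axes as the rail's. From that face a steel buffer plate (28 wide, 26 mm high) is screwed out towards the gap: its face stands 12 to 42 mm from the origin (+y), set differently each time and not measured: find it by feel.
- buffer_line (a point): Point on the clamp at which the buffer's screw enters, 11 mm above the clamp's origin. The plate's face carries a 7 mm pin that stands out 5 mm on a weak spring (0.4 N; it gives way easily and then rests on the tag). Tag home: end face flat on the plate. The plate is rigid: a millimetre or two of overrun exceeds 15 N. The plate must feel 3 N for 0.4 s; rail friction takes part of the push.
- cup: white mug, 64 mm across, 55 mm high; bystander, origin under its middle; do not disturb.
- sugar_pot: white lidded pot, 60 mm across, 72 mm high; bystander, origin under its middle; do not disturb.
- can: drink can, 66 mm across, 115 mm high; bystander, origin under its middle; do not disturb.
- water: glass bottle, 64 mm across, 190 mm high; bystander, origin under its middle; do not disturb.
- spoon: 150 mm spoon; bystander, origin under its middle; do not disturb.
- shaker: glass shaker, 40 mm across, 80 mm high; bystander, origin under its middle; do not disturb.
Things that resemble listed ones, but are neither listed nor needed, are in the scene too. Leave any yellow look-alike of the rail_b alone.

How it is judged:
By the outcome, as a careful person would: the job done as asked, in the order asked, and still so for the second after the job is handed in, with the robot touching nothing.
It also fails if it takes over 72 s, if anything falls off the work surface, if the arm or the gripper's body presses on something with over 40 N, if the wrist force passes 120 N, or if a joint passes its speed limit or range.

## Working session

There is one attempt and no reset: what is moved stays moved. The work goes in short steps, Python scripts to look and compute and a tool call to move; the robot and the scene stay as the last step left them, time stands still between calls to the robot, and variables do not carry over. Pictures are saved under pics/ and viewed, at most 10 in all, crops included, and the job is handed in when it is done.

Besides the shell and the picture viewer there is one more tool, called after "Request:" in YAML: its name, and indented under it one key for each argument. move_arm: Moves the arm, as the interface text tells. Its arguments: {"type":"object","properties":{"deltas":{"type":"array","items":{"type":"array","items":{"type":"number"}}}},"required":["deltas"]}

```bash
mkdir -p pics; ls; python3 - <<'E'
from workcell import bot
import cv2,numpy as np
for c in ["scene","top"]:
    im=bot.camera(c); cv2.imwrite(f"pics/{c}0.png",im)
    k=bot.calibration(c); print(c,np.round(k["K"],1).tolist(),np.round(k["dist_coeffs"],3),np.round(k["position"],3),np.round(k["orientation"],3))
    for q in ["tag","rail_a","home_stop","short_tag"]:
        for d in bot.outline_of(q,c): print(q,round(d["conf"],2),d["rect"])
o=bot.get_obs(); print(o)
E
```

```text
pics
scene [[448.0, 0.0, 321.3], [0.0, 448.0, 237.8], [0.0, 0.0, 1.0]] [-0.06  0.    0.    0.    0.  ] [ 1.027 -0.493  0.867] [ 0.861  0.358 -0.14  -0.332]
tag 0.82 [395.1, 174.6, 17.6, 40.6]
rail_a 0.94 [366.0, 161.4, 73.1, 99.4]
rail_a 0.66 [81.7, 239.1, 122.8, 127.4]
rail_a 0.56 [215.7, 224.7, 99.8, 118.0]
home_stop 0.71 [226.3, 268.9, 26.3, 27.7]
home_stop 0.47 [367.0, 162.5, 75.7, 100.0]
home_stop 0.32 [262.1, 210.4, 32.4, 30.9]
short_tag 0.74 [422.6, 151.2, 12.2, 37.5]
top [[518.5, 0.0, 321.3], [0.0, 518.5, 239.5], [0.0, 0.0, 1.0]] [-0.148  0.     0.     0.     0.   ] [ 0.489 -0.041  1.099] [ 0.715 -0.698  0.024 -0.034]
tag 0.95 [184.2, 206.7, 29.6, 25.8]
rail_a 0.9 [122.0, 209.1, 135.5, 42.2]
rail_a 0.82 [435.1, 309.2, 141.9, 51.1]
rail_a 0.8 [334.6, 246.6, 129.3, 32.3]
rail_a 0.26 [233.6, 130.1, 40.0, 42.6]
home_stop 0.82 [423.6, 252.6, 28.6, 18.0]
short_tag 0.68 [126.7, 210.8, 23.4, 25.2]
{'clock': 0.5, 'joint_pos': array([ 1.32000971e+00,  2.40633938e-01,  4.96560092e-03,  1.33518242e+00,
       -3.27137115e-05,  1.57081158e+00]), 'joint_vel': array([-1.04523822e-03, -1.41727770e-03,  3.80291374e-04, -1.34838839e-03,
        9.58530424e-04, -8.40148263e-05]), 'tau': array([ 4.48461778e-04, -3.71857810e+01,  2.52461600e+01,  2.68558491e-03,
        8.01288115e-05,  5.84473611e-06]), 'eef_pos': array([0.12408988, 0.48434657, 0.23927634]), 'tool_rot': array([ 1.25072531e-01,  9.92147600e-01, -2.90449053e-05,  1.28252601e-05]), 'ft_force': array([ 0.77282889, -0.54731789,  0.01485752]), 'ft_torque': array([-0.00107311,  0.01482998,  0.00942506]), 'grasp_force': 0.0, 'grip_width': 0.0850490483872447}
```

View pics/scene0.png

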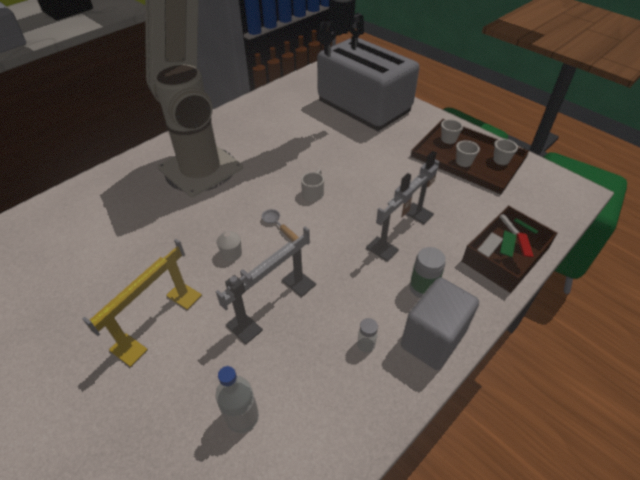

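View pics/top0.png

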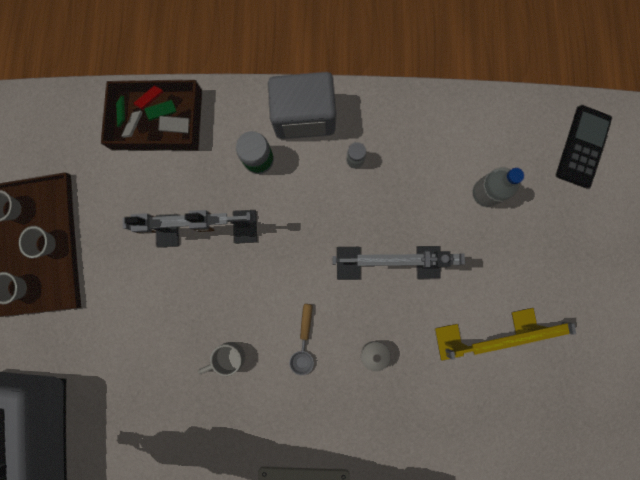

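The scene view shows rail A with both tags at (405,195), the grey rail B with its clamp at about (235,285), and the yellow look-alike at (140,300). In the top view, rail A spans columns 122–257 with the tag at (197,219). Rail B spans 335–463 with its clamp near (437,260). Next I rectify both rails at rail-top height.

```bash
cat > h.py <<'E'
import cv2,numpy as np
from workcell import bot
from scipy.spatial.transform import Rotation as R
def proj(P,c,k=None):
    k=k or bot.calibration(c); Rw=R.from_quat(k["orientation"]).as_matrix()
    Q=(np.reshape(P,(-1,3))-k["position"])@Rw
    return cv2.projectPoints(Q,np.zeros(3),np.zeros(3),np.array(k["K"]),np.array(k["dist_coeffs"]))[0][:,0]
def strip(im,c,yl,yr,xt,xb,z,s=0.0004):
    # right = -y, up = +x
    ys=np.arange(yl,yr,-s); xs=np.arange(xt,xb,-s)
    Y,X=np.meshgrid(ys,xs); P=np.stack([X,Y,np.full_like(X,z)],-1)
    m=proj(P,c).reshape(X.shape+(2,)).astype(np.float32)
    return cv2.remap(im,m,None,cv2.INTER_CUBIC)
E
python3 - <<'E'
from h import *
im=bot.camera("top")
a=strip(im,"top",.36,.04,.59,.47,.15); b=strip(im,"top",-.03,-.35,.51,.39,.15)
o=np.vstack([a,b]);
cv2.putText(o,"A y.36 x.59 ",(5,12),0,.4,(0,0,255))
for i in range(0,800,50): cv2.line(o,(i,295),(i,300),(0,255,255),1); cv2.line(o,(i,595),(i,600),(0,255,255),1)
for j in range(0,600,50): cv2.line(o,(0,j),(5,j),(0,255,255),1)
cv2.imwrite("pics/strip.png",np.clip(o.astype(float)*1.5,0,255).astype(np.uint8)); print(o.shape)
E
```

```text
(600, 800, 3)
```

View pics/strip.png

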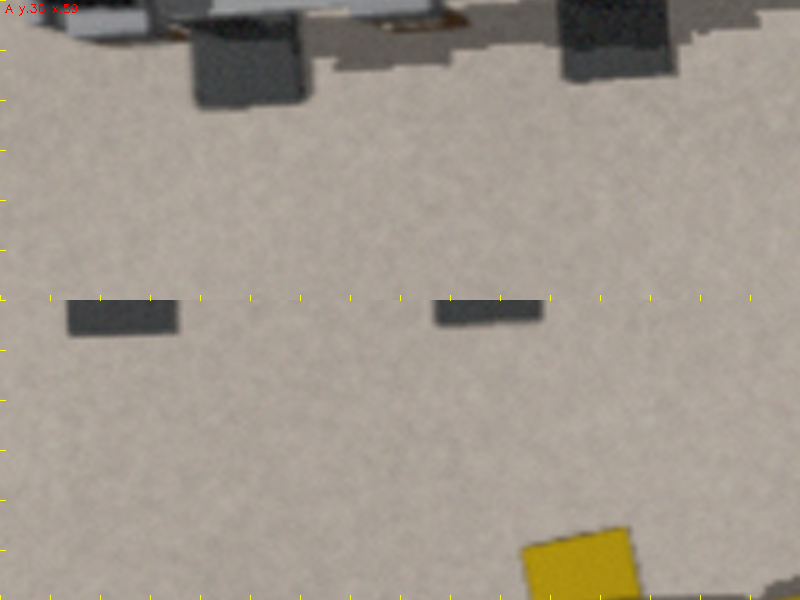

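The strips show mostly table. The rails lie further out in x because the camera is tilted: rail A is near x≈0.59 at row 0, and rail B is above the strip. I'll shift the windows.

```bash
python3 - <<'E'
from h import *
im=cv2.imread("pics/top0.png")
a=strip(im,"top",.36,.04,.65,.53,.15); b=strip(im,"top",-.03,-.35,.59,.47,.15)
o=np.vstack([a,b]);
for i in range(0,800,50): cv2.line(o,(i,295),(i,300),(0,255,255),1); cv2.line(o,(i,595),(i,600),(0,255,255),1)
for j in range(0,600,50): cv2.line(o,(0,j),(5,j),(0,255,255),1)
cv2.imwrite("pics/strip2.png",np.clip(o.astype(float)*1.5,0,255).astype(np.uint8))
E
```

```text
(no output)
```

View pics/strip2.png

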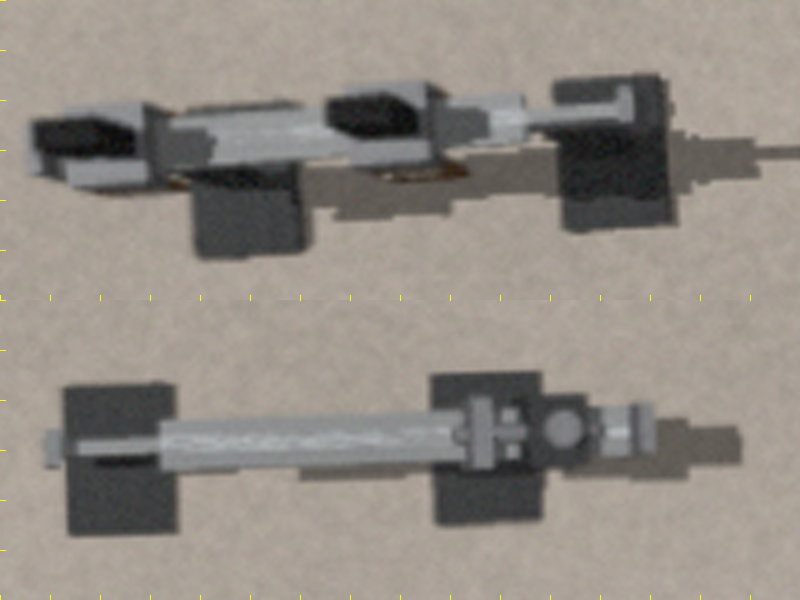

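In the strips (0.4 mm/px), rail A's head ends at (525,118), its end stop is at (617–634,104), and the tag roof's right edge is at (438,121). Rail B's head starts at (160,445), its end stop is at col 45–62, and the buffer plate is at col 470–493. Next I refine the axes with line fits.

```bash
python3 - <<'E'
from h import *
im=cv2.imread("pics/top0.png")
def fit(yl,xt,cols,r0,dr,w,name,yend,sgn):
    s=.0004; S=strip(im,"top",yl,yl-.32,xt,xt-.12,.15).astype(float)
    g=cv2.GaussianBlur(S[...,2]-S[...,0],(9,5),0); gr=np.gradient(g,axis=0)
    res=[]
    for off,sg in((-w,-1),(w,1)):
        pts=[]
        for c in cols:
            rc=r0(c)+off; lo=int(rc-9); seg=sg*gr[lo:lo+19,c]; seg=np.clip(seg,0,None)
            if seg.max()>.5: pts.append((c,lo+(seg**2*np.arange(19)).sum()/(seg**2).sum()))
        p=np.array(pts); k=np.polyfit(p[:,0],p[:,1],1); e=p[:,1]-np.polyval(k,p[:,0]); m=abs(e)<1.5
        k=np.polyfit(p[m,0],p[m,1],1); res.append(k); print(name,off,len(p),m.sum(),k.round(4),round(e[m].std(),2))
    a=np.mean([k[0] for k in res]); yaw=-a
    mid=lambda c: np.mean([np.polyval(k,c) for k in res])
    wid=np.polyval(res[1],cols[0])-np.polyval(res[0],cols[0])
    def world(c): return np.array([xt-mid(c)*s, yl-c*s])
    print(name,"yaw deg",np.degrees(yaw),"width mm",wid*.4,"at c0",world(cols[0]),world(cols[-1]))
    # head end column along axis
    axis=cv2.GaussianBlur(S.mean(2),(5,5),0)
    return
fit(.36,.65,list(range(225,315,2))+list(range(492,522,2)),lambda c:137-.07*(c-240),0,25,"A",0,0)
fit(-.03,.59,list(range(185,425,2)),lambda c:145-.029*(c-175),0,25,"B",0,0)
S=strip(im,"top",.36,.04,.65,.53,.15).mean(2)
print("A end",S[106:112,505:545:2].mean(0).round(), "web",S[97:101,512:545:2].mean(0).round()); print("A stop face",[ (c,round(S[94:100,c].mean())) for c in range(600,645,2)])
S=strip(im,"top",-.03,-.35,.59,.47,.15).mean(2)
print("B head",[(c,round(S[127:135,c].mean())) for c in range(148,172,2)]); print("B stop",[(c,round(S[132:138,c].mean())) for c in range(38,74,2)])
for n,P in dict(cam0=[.489,-.041,.15]).items(): pass
from workcell import bot
E
```

```text
A -25 60 51 [-5.080000e-02  1.179301e+02] 0.44
A 25 35 23 [-8.27000e-02  1.85989e+02] 0.75
A yaw deg 3.8240722530017965 width mm 24.35520111863627 at c0 [0.59522301 0.27      ] [0.60309865 0.152     ]
B -25 120 118 [-3.530000e-02  1.257019e+02] 0.65
B 25 120 106 [-4.04000e-02  1.78605e+02] 0.72
B yaw deg 2.1701350401040975 width mm 20.78105309417777 at c0 [ 0.53194146 -0.104     ] [ 0.53554725 -0.1992    ]
A end [108. 109. 109. 109. 109. 110. 110. 106. 100.  95.  95.  97. 100. 102.
 104. 104. 104. 103. 103. 103.] web [100. 100. 101.  99.  90.  82.  83.  92. 100. 105. 108. 109. 108. 108.
 108. 108. 107.]
A stop face [(600, 46), (602, 46), (604, 46), (606, 46), (608, 47), (610, 48), (612, 52), (614, 58), (616, 67), (618, 77), (620, 84), (622, 90), (624, 91), (626, 90), (628, 92), (630, 87), (632, 71), (634, 53), (636, 39), (638, 36), (640, 36), (642, 37), (644, 39)]
B head [(148, 44), (150, 45), (152, 46), (154, 50), (156, 57), (158, 67), (160, 81), (162, 92), (164, 100), (166, 99), (168, 98), (170, 98)]
B stop [(38, 106), (40, 104), (42, 102), (44, 99), (46, 95), (48, 91), (50, 89), (52, 90), (54, 90), (56, 88), (58, 84), (60, 80), (62, 74), (64, 63), (66, 54), (68, 47), (70, 45), (72, 44)]
```

Request:
move_arm:
  deltas:
    - [1,0,0,0,0,0,7.16]
    - [1,0,0,0,0,0,7.16]
    - [1,0,0,0,0,0,7.16]
    - [1,0,0,0,0,0,7.16]
    - [1,0,0,0,0,0,7.16]
    - [1,0,0,0,0,0,7.16]
    - [1,0,0,0,0,0,7.16]
    - [1,0,0,0,0,0,7.16]
    - [1,0,0,0,0,0,7.16]
    - [1,0,0,0,0,0,7.16]

```text
clock: 1.38
eef_pos: [0.1241, 0.4843, 0.2393]
tool_rot: [0.684, 0.729, 0.0, -0.0]
ft_force: [0.4, 0.4, 1.0]
grip_width: 0.0854
grasp_force: 0.0
```

Request:
move_arm:
  deltas:
    - [1,-21.2,30.3,0,0,0,-0.35]
    - [1,-21.2,30.3,0,0,0,0]
    - [1,-21.2,30.3,0,0,0,0]
    - [1,-21.2,30.3,0,0,0,0]
    - [1,-21.2,30.3,0,0,0,0]
    - [1,-21.2,30.3,0,0,0,0]
    - [1,-21.2,30.3,0,0,0,0]
    - [1,-21.2,30.3,0,0,0,0]
    - [1,-21.2,30.3,0,0,0,0]
    - [1,-21.2,30.3,0,0,0,0]

```text
clock: 2.22
eef_pos: [0.4437, 0.2947, 0.2395]
tool_rot: [0.68, 0.734, 0.0, -0.0]
ft_force: [0.3, 0.2, -0.0]
grip_width: 0.0855
grasp_force: 0.0
```

Request:
move_arm:
  deltas:
    - [1,-21.2,30.3,0,0,0,0]
    - [1,-21.2,30.3,0,0,0,0]
    - [1,-21.2,30.3,0,0,0,0]
    - [1,-21.2,30.3,0,0,0,0]
    - [1,-21.2,30.3,0,0,0,0]
    - [1,0,0,0,0,0,0]
    - [1,0,0,0,0,0,0]
    - [1,0,0,0,0,0,0]

```text
clock: 2.88
eef_pos: [0.601, 0.2018, 0.2388]
tool_rot: [0.68, 0.733, -0.0, -0.001]
ft_force: [-0.9, 0.5, -0.2]
grip_width: 0.0852
grasp_force: 0.0
```

```bash
python3 - <<'E'
from h import *
k=bot.calibration("wrist"); im=bot.camera("wrist")
o=bot.get_obs(); print(o["clock"],o["eef_pos"],o["tool_rot"],o["ft_force"],k["position"],k["orientation"])
cv2.imwrite("pics/w1raw.png",im)
q=lambda x,y,z: proj([[x,y,z]],"wrist",k)[0].round().astype(int).tolist()
u=np.array([-np.sin(.07),np.cos(.07)]); v=np.array([u[1],-u[0]]); c=np.array([.598,.2246])
def P(a,b,z): return tuple(q(*(c+a*v+b*u),z))
for a in(-.01,.01): cv2.line(im,P(a,-.074,.15),P(a,.0,.15),(0,0,255),1)
cv2.line(im,P(-.01,-.074,.15),P(.01,-.074,.15),(0,0,255),1)
cv2.line(im,P(-.007,-.114,.166),P(.007,-.114,.166),(0,255,0),1)
cv2.imwrite("pics/w1.png",im)
E
```

```text
2.9333 [0.6005948  0.20226381 0.23918059] [ 6.79324404e-01  7.33837932e-01 -3.13412298e-04 -3.82043753e-04] [ 0.02688226  0.45270403 -0.07433939] [0.5947978  0.2808026  0.37313429] [0.98703012 0.03821128 0.00513838 0.15583656]
```

View pics/w1.png

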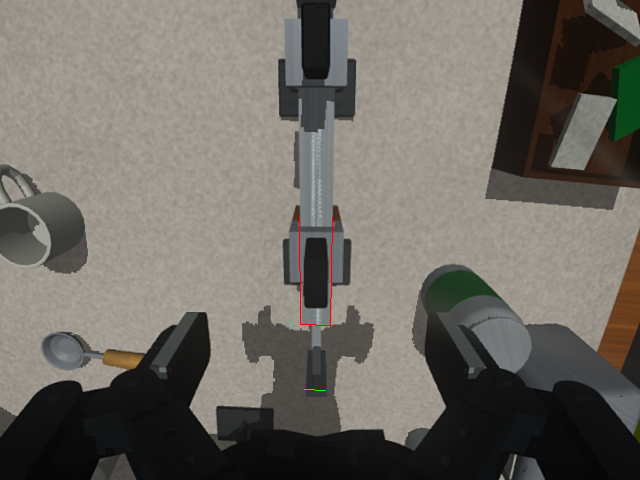

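The wrist view shows the rail A model (red and green lines) matching the image to about 1 px. The tag is at (316,265), between the open fingers, and the short tag is well clear at (316,45). I'll compute the exact tag centre from the roof and tab edges.

```bash
python3 - <<'E'
from h import *
k=bot.calibration("wrist")
Rw=R.from_quat(k["orientation"]).as_matrix()
def ray(u,v,z):
    n=cv2.undistortPoints(np.array([[[u,v]]],float),np.array(k["K"]),np.array(k["dist_coeffs"]))[0,0]
    d=Rw@np.array([n[0],n[1],1]); p=k["position"]; return (p+d*(z-p[2])/d[2]).round(4)
im=cv2.imread("pics/w1raw.png").astype(float)
# tab mask & roof edges
g=im.mean(2); print([(r,round(g[r,292:300].mean())) for r in range(222,292,3)])
print([(r,round(g[r,313:319].mean())) for r in range(228,312,4)])
print([(c,round(g[262,c])) for c in range(280,356,3)])
for u,v,z in [(316,237,.202),(316,308,.202),(316,285,.162),(288,262,.162),(345,262,.162),(304,275,.202),(329,275,.202)]: print(u,v,z,ray(u,v,z))
E
```

```text
[(222, 74), (225, 81), (228, 73), (231, 84), (234, 112), (237, 112), (240, 111), (243, 112), (246, 111), (249, 111), (252, 111), (255, 111), (258, 111), (261, 111), (264, 110), (267, 111), (270, 110), (273, 111), (276, 110), (279, 111), (282, 73), (285, 95), (288, 116), (291, 136)]
[(228, 72), (232, 102), (236, 115), (240, 29), (244, 29), (248, 28), (252, 28), (256, 30), (260, 30), (264, 31), (268, 32), (272, 32), (276, 32), (280, 32), (284, 32), (288, 31), (292, 30), (296, 29), (300, 29), (304, 29), (308, 106)]
[(280, 140), (283, 99), (286, 51), (289, 75), (292, 109), (295, 109), (298, 114), (301, 113), (304, 36), (307, 32), (310, 31), (313, 32), (316, 30), (319, 32), (322, 33), (325, 30), (328, 83), (331, 109), (334, 113), (337, 111), (340, 115), (343, 73), (346, 53), (349, 49), (352, 146), (355, 142)]
316 237 0.202 [0.5976 0.2284 0.202 ]
316 308 0.202 [0.6005 0.1909 0.202 ]
316 285 0.162 [0.6008 0.1855 0.162 ]
288 262 0.162 [0.5829 0.1992 0.162 ]
345 262 0.162 [0.6169 0.2019 0.162 ]
304 275 0.202 [0.5932 0.2085 0.202 ]
329 275 0.202 [0.6055 0.2095 0.202 ]
```

Request:
move_arm:
  deltas:
    - [1,0,0,15,0,0,0]
    - [1,0,0,15,0,0,0]
    - [1,0,0,15,0,0,0]
    - [1,0,0,0,0,0,0]
    - [1,0,0,0,0,0,0]
    - [1,0,0,0,0,0,0]

```text
clock: 3.43
eef_pos: [0.6012, 0.2028, 0.1957]
tool_rot: [0.679, 0.734, 0.001, 0.0]
ft_force: [0.0, 0.3, 0.7]
grip_width: 0.0851
grasp_force: 0.0
```

```bash
cat > s.py <<'E'
from h import *
o=bot.get_obs(); m=R.from_quat(o["tool_rot"]).as_matrix()
print(round(o["clock"],2),"pos",(o["eef_pos"]*1000).round(2),"yawY",np.degrees(np.arctan2(m[1,1],m[0,1])).round(2),"z",m[:,2].round(4),"F",o["ft_force"].round(2),"T",o["ft_torque"].round(3),"w",(o["grip_width"]*1000).round(2),"g",round(o["grasp_force"],1),"j6",o["joint_pos"].round(2))
for n,c,y in(("A",[598,224.6],4.0),("B",[534.2,-168],2.1)):
    y=np.radians(y);u=np.array([-np.sin(y),np.cos(y)]);v=np.array([u[1],-u[0]]); d=o["eef_pos"][:2]*1000-c; print(n,"x",(d@v).round(2),"y",(d@u).round(2))
E
python3 s.py
```

```text
Traceback (most recent call last):
  File "s.py", line 3, in <module>
    print(round(o["clock"],2),"pos",(o["eef_pos"]*1000).round(2),"yawY",np.degrees(np.arctan2(m[1,1],m[0,1])).round(2),"z",m[:,2].round(4),"F",o["ft_force"].round(2),"T",o["ft_torque"].round(3),"w",(o["grip_width"]*1000).round(2),"g",round(o["grasp_force"],1),"j6",o["joint_pos"].round(2))
                                                                                                                                                                                                      ^^^^^^^^^^^^^^^^^^^^^^^^^^^^
AttributeError: 'float' object has no attribute 'round'
```

```bash
sed -i 's/(o\["grip_width"\]\*1000).round(2)/round(o["grip_width"]*1000,2)/' s.py; python3 s.py
```

```text
3.43 pos [601.18 202.76 195.73] yawY 4.46 z [ 1.5e-03  6.0e-04 -1.0e+00] F [0.02 0.28 0.71] T [0.019 0.008 0.014] w 85.08 g 0.0 j6 [0.33 0.53 0.32 1.36 0.   1.82]
A x 1.65 y -22.0
B x 80.52 y 368.06
```

Request:
move_arm:
  deltas:
    - [1,0,-1.6,10,0,0,0.3]
    - [1,0,0,10,0,0,0]
    - [1,0,0,0,0,0,0]
    - [0,0,0,0,0,0,0]
    - [0,0,0,0,0,0,0]
    - [0,0,0,0,0,0,0]
    - [0,0,0,0,0,0,0]
    - [0,0,0,0,0,0,0]
    - [0,0,0,0,0,0,0]
    - [0,0,0,0,0,0,0]

```text
clock: 4.27
eef_pos: [0.6002, 0.2017, 0.1747]
tool_rot: [0.682, 0.732, 0.0, 0.0]
ft_force: [-0.1, -0.7, 3.3]
grip_width: 0.0115
grasp_force: 59.1
```

```bash
python3 s.py
```

```text
4.27 pos [600.15 201.7  174.68] yawY 4.07 z [ 8.e-04  2.e-04 -1.e+00] F [-0.15 -0.68  3.28] T [-0.038  0.068  0.038] w 11.49 g 59.1 j6 [ 0.32  0.54  0.28  1.31 -0.    1.82]
A x 0.55 y -23.0
B x 79.46 y 367.03
```

Request:
move_arm:
  deltas:
    - [0,0,0,-2,0,0,0]
    - [0,-12,0,0,0,0,0]
    - [0,-12,0,0,0,0,0]
    - [0,-12,0,0,0,0,0]
    - [0,-12,0,0,0,0,0]
    - [0,-12,0,0,0,0,0]
    - [0,0,0,0,0,0,0]
    - [0,0,0,0,0,0,0]
    - [0,0,0,0,0,0,0]

```text
clock: 5.02
eef_pos: [0.6042, 0.1417, 0.1764]
tool_rot: [0.682, 0.732, 0.0, -0.0]
ft_force: [-0.0, -0.4, -1.6]
grip_width: 0.0114
grasp_force: 58.4
```

```bash
python3 s.py
```

```text
5.02 pos [604.19 141.67 176.37] yawY 4.05 z [ 1.e-04  5.e-04 -1.e+00] F [-0.   -0.38 -1.61] T [0.017 0.01  0.022] w 11.42 g 58.4 j6 [0.23 0.51 0.24 1.3  0.   1.73]
A x 0.39 y -83.16
B x 81.29 y 306.9
```

Request:
move_arm:
  deltas:
    - [0,-6,0,0,0,0,0]
    - [0,-5,0,0,0,0,0]
    - [0,0,0,0,0,0,0]
    - [0,0,0,0,0,0,0]

```text
clock: 5.35
eef_pos: [0.6049, 0.1308, 0.1763]
tool_rot: [0.682, 0.732, -0.0, -0.0]
ft_force: [0.2, -0.5, -1.6]
grip_width: 0.0111
grasp_force: 58.4
```

```bash
python3 - <<'E'
exec(open("s.py").read())
k=bot.calibration("wrist"); im=bot.camera("wrist"); cv2.imwrite("pics/w2raw.png",im)
cv2.imwrite("pics/w2.png",cv2.resize(im[180:440,220:420],None,fx=2.2,fy=2.2,interpolation=cv2.INTER_CUBIC))
y=np.radians(4.0);u=np.array([-np.sin(y),np.cos(y)]);v=np.array([u[1],-u[0]]);c=np.array([.598,.2246])
for b,z,n in [(-.074,.15,"headend"),(-.114,.166,"stopface top"),(-.12,.166,"stop back"),(-.110,.162,"tag front if -94"),(-.107,.202,"tab front if -94, z202")]:
    print(n,proj([[*(c+b*u),z]],"wrist",k).round(1))
E
```

```text
5.35 pos [604.87 130.77 176.28] yawY 4.07 z [-1.e-04  1.e-04 -1.e+00] F [ 0.17 -0.49 -1.64] T [-0.058  0.025 -0.033] w 11.15 g 58.4 j6 [0.21 0.51 0.23 1.3  0.   1.71]
A x 0.31 y -94.08
B x 81.57 y 295.98
headend [[317.4 257.3]]
stopface top [[317.2 353.6]]
stop back [[317.1 364.9]]
tag front if -94 [[317.2 340.9]]
tab front if -94, z202 [[317.2 396.3]]
```

View pics/w2.png

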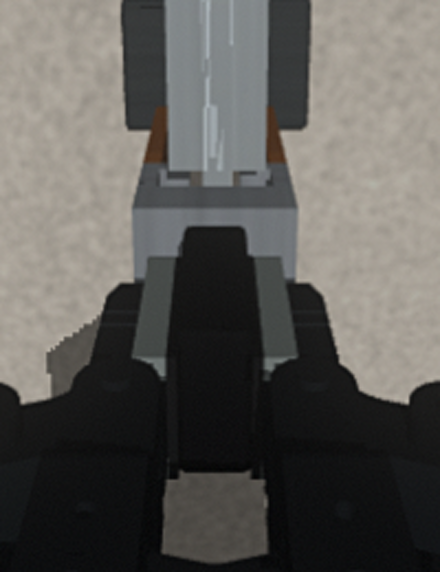

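The wrist view shows the head end at crop row 172 (image 258), then bare web. The tag's rear roof edge is at crop row 207 (image 274), so the tag is past the head. I'll check the amount.

```bash
python3 - <<'E'
from h import *
k=bot.calibration("wrist")
y=np.radians(4.0);u=np.array([-np.sin(y),np.cos(y)]);c=np.array([.598,.2246])
for b in(-.074,-.076,-.078,-.080,-.082): print(b,proj([[*(c+b*u),z] for z in(.150,.152,.164)],"wrist",k)[:,1].round(1))
im=cv2.imread("pics/w2raw.png").mean(2); print([(r,round(im[r,286:296].mean())) for r in range(250,282)])
E
```

```text
-0.074 [257.7 259.2 269.3]
-0.076 [261.8 263.4 273.7]
-0.078 [265.9 267.5 278.1]
-0.08 [270.  271.6 282.5]
-0.082 [274.  275.7 286.8]
[(250, 54), (251, 52), (252, 50), (253, 56), (254, 69), (255, 76), (256, 80), (257, 87), (258, 89), (259, 88), (260, 86), (261, 85), (262, 86), (263, 87), (264, 84), (265, 78), (266, 78), (267, 78), (268, 78), (269, 78), (270, 78), (271, 78), (272, 77), (273, 77), (274, 91), (275, 113), (276, 119), (277, 118), (278, 118), (279, 118), (280, 118), (281, 117)]
```

Request:
move_arm:
  deltas:
    - [0,-1.5,0,0,0,0,0]
    - [0,-0.5,0,0,0,0,0]
    - [0,0,0,0,0,0,0]

```text
clock: 5.65
eef_pos: [0.605, 0.1289, 0.1763]
tool_rot: [0.681, 0.732, -0.0, -0.0]
ft_force: [-0.6, 0.2, -1.3]
grip_width: 0.0113
grasp_force: 58.4
```

Request:
move_arm:
  deltas:
    - [0,0,0,-2,0,0,0]
    - [0,0,0,-2,0,0,0]
    - [0,0,0,-2,0,0,0]
    - [0,0,0,0,0,0,0]

```text
clock: 5.98
eef_pos: [0.6054, 0.129, 0.1831]
tool_rot: [0.681, 0.732, 0.001, 0.0]
ft_force: [-0.6, 0.3, -0.7]
grip_width: 0.0109
grasp_force: 58.4
```

Request:
move_arm:
  deltas:
    - [0,0,0,-8,0,0,0]
    - [0,0,0,-15,0,0,0]
    - [0,0,0,-20,0,0,0]
    - [0,0,0,-20,0,0,0]
    - [0,0,0,-14,0,0,0]
    - [0,0,0,0,0,0,0]
    - [0,0,0,0,0,0,0]

```text
clock: 6.57
eef_pos: [0.6056, 0.129, 0.2605]
tool_rot: [0.681, 0.732, 0.001, 0.001]
ft_force: [0.7, 0.5, -1.4]
grip_width: 0.0115
grasp_force: 58.6
```

```bash
python3 s.py
```

```text
6.57 pos [605.63 129.   260.48] yawY 4.08 z [ 2.6e-03  6.0e-04 -1.0e+00] F [ 0.67  0.52 -1.44] T [-0.002 -0.03  -0.03 ] w 11.54 g 58.6 j6 [0.21 0.48 0.4  1.49 0.   1.71]
A x 0.94 y -95.9
B x 82.26 y 294.18
```

Request:
move_arm:
  deltas:
    - [0,-14,-6,0,0,0,0]
    - [0,-25,-11.2,0,0,0,0]
    - [0,-30,-13.6,0,0,0,0]
    - [0,-30,-13.6,0,0,0,0]
    - [0,-30,-13.6,0,0,0,0]
    - [0,-30,-13.6,0,0,0,0]
    - [0,-25,-11.2,0,0,0,0]
    - [0,-15.1,-6.4,0,0,0,2.0]
    - [0,0,0,0,0,0,0]
    - [0,0,0,0,0,0,0]

```text
clock: 7.4
eef_pos: [0.5293, -0.0767, 0.2581]
tool_rot: [0.695, 0.719, -0.0, -0.001]
ft_force: [0.6, 0.5, -1.5]
grip_width: 0.0113
grasp_force: 58.6
```

```bash
python3 - <<'E'
exec(open("s.py").read())
k=bot.calibration("wrist"); im=bot.camera("wrist"); cv2.imwrite("pics/w3raw.png",im)
t=bot.camera("top"); cv2.imwrite("pics/t3raw.png",t)
y=np.radians(2.1);u=np.array([-np.sin(y),np.cos(y)]);v=np.array([u[1],-u[0]]);c=np.array([.5342,-.168])
L=[]
def P(a,b,z): return tuple(proj([[*(c+a*v+b*u),z]],"wrist",k)[0].round().astype(int).tolist())
for a in(-.01,.01): cv2.line(im,P(a,.0,.15),P(a,.074,.15),(0,0,255),1)
cv2.line(im,P(-.007,.114,.166),P(.007,.114,.166),(0,255,0),1)
cv2.line(im,P(-.007,.12,.166),P(.007,.12,.166),(0,255,0),1)
cv2.imwrite("pics/w3.png",im)
E
```

```text
7.4 pos [529.32 -76.69 258.15] yawY 1.99 z [-2.1e-03  8.0e-04 -1.0e+00] F [ 0.58  0.55 -1.52] T [ 0.039 -0.015  0.022] w 11.28 g 58.6 j6 [-0.14  0.31  0.14  1.41  0.    1.39]
A x -89.53 y -295.76
B x -1.53 y 91.43
```

View pics/w3.png

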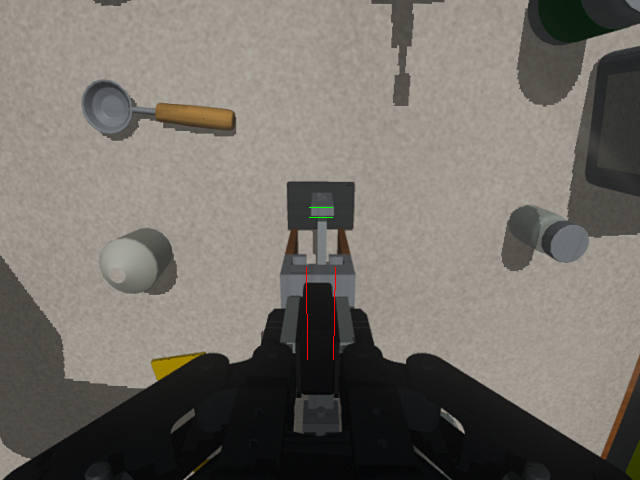

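The rail B end stop matches the model, with the green lines at (321,212). The tag roof spans cols 281–355 (centre 318) against the web at about col 321, so the tag is roughly 1.5 mm too far towards −x. That agrees with the TCP reading. I'll check it numerically.

```bash
python3 - <<'E'
from h import *
k=bot.calibration("wrist"); im=cv2.imread("pics/w3raw.png").mean(2)
y=np.radians(2.1);u=np.array([-np.sin(y),np.cos(y)]);v=np.array([u[1],-u[0]]);c=np.array([.5342,-.168])
P=lambda a,b,z: proj([[*(c+a*v+b*u),z]],"wrist",k)[0].round(1)
print("web pred L/R at y=.105,.098",P(-.003,.105,.15),P(.003,.105,.15),P(-.003,.098,.15),P(.003,.098,.15))
print("web row 236",[(x,round(im[236,x])) for x in range(310,334)])
print("web row 250",[(x,round(im[250,x])) for x in range(310,334)])
print("stop col 321",[(r,round(im[r,318:325].mean())) for r in range(186,226,2)])
print("stop pred",P(0,.12,.166),P(0,.114,.166),P(0,.114,.15), P(0,.12,.15))
print("stop row 212",[(x,round(im[212,x])) for x in range(304,340)])
print("tag roof row 275",[(x,round(im[275,x])) for x in list(range(276,290))+list(range(348,362))])
o=bot.get_obs(); t=o["eef_pos"]; yy=np.radians(1.99); v2=np.array([np.cos(yy),np.sin(yy)]); u2=np.array([-v2[1],v2[0]])
zr=t[2]-.175+.15
for a in(-.016,.016): print("tag roof pred",proj([[*(t[:2]+a*v2+(.0019+.016-.003)*u2),zr+.012]],"wrist",k)[0].round(1))
print("tag end edge pred",proj([[*(t[:2]+(.0019+.016)*u2),zr+.012]],"wrist",k)[0].round(1)); print([(r,round(im[r,284:296].mean())) for r in range(256,284,2)])
E
```

```text
web pred L/R at y=.105,.098 [314.6 225.6] [323.6 225.6] [314.6 235.6] [323.5 235.6]
web row 236 [(310, 157), (311, 157), (312, 136), (313, 81), (314, 76), (315, 77), (316, 78), (317, 97), (318, 126), (319, 125), (320, 124), (321, 125), (322, 124), (323, 124), (324, 124), (325, 127), (326, 138), (327, 150), (328, 145), (329, 144), (330, 145), (331, 147), (332, 147), (333, 146)]
web row 250 [(310, 152), (311, 152), (312, 132), (313, 78), (314, 73), (315, 73), (316, 74), (317, 95), (318, 126), (319, 125), (320, 123), (321, 124), (322, 123), (323, 123), (324, 122), (325, 125), (326, 139), (327, 153), (328, 152), (329, 156), (330, 159), (331, 157), (332, 150), (333, 148)]
stop col 321 [(186, 53), (188, 54), (190, 53), (192, 62), (194, 82), (196, 82), (198, 80), (200, 79), (202, 72), (204, 72), (206, 95), (208, 112), (210, 111), (212, 111), (214, 112), (216, 73), (218, 66), (220, 65), (222, 128), (224, 126)]
stop pred [319.3 208.9] [319.2 218.4] [319.2 212.4] [319.2 203.4]
stop row 212 [(304, 53), (305, 53), (306, 52), (307, 53), (308, 53), (309, 50), (310, 64), (311, 95), (312, 115), (313
[... 214 characters left out ...]
31, 113), (332, 117), (333, 102), (334, 62), (335, 53), (336, 52), (337, 54), (338, 54), (339, 54)]
tag roof row 275 [(276, 150), (277, 148), (278, 150), (279, 136), (280, 104), (281, 103), (282, 106), (283, 106), (284, 105), (285, 103), (286, 102), (287, 103), (288, 104), (289, 105), (348, 106), (349, 106), (350, 106), (351, 110), (352, 108), (353, 106), (354, 107), (355, 121), (356, 142), (357, 145), (358, 145), (359, 150), (360, 151), (361, 155)]
tag roof pred [280.5 279.3]
tag roof pred [355.9 279.6]
tag end edge pred [318.2 273. ]
[(256, 78), (258, 84), (260, 80), (262, 80), (264, 75), (266, 73), (268, 73), (270, 74), (272, 69), (274, 86), (276, 112), (278, 111), (280, 110), (282, 111)]
```

```bash
python3 s.py
```

```text
7.5 pos [530.07 -75.39 258.44] yawY 2.13 z [-1.3e-03  7.0e-04 -1.0e+00] F [-0.45  0.78 -1.24] T [ 0.05  -0.022  0.058] w 11.28 g 58.6 j6 [-0.14  0.31  0.14  1.41  0.    1.39]
A x -88.69 y -294.52
B x -0.73 y 92.7
```

Request:
move_arm:
  deltas:
    - [0,0.5,1.2,10,0,0,0]
    - [0,0,0,15,0,0,0]
    - [0,0,0,15,0,0,0]
    - [0,0,0,13,0,0,0]
    - [0,0,0,7,0,0,0]
    - [0,0,0,0,0,0,0]
    - [0,0,0,0,0,0,0]
    - [0,0,0,0,0,0,0]

```text
clock: 8.17
eef_pos: [0.532, -0.0752, 0.1999]
tool_rot: [0.694, 0.72, 0.0, 0.0]
ft_force: [-0.0, 0.5, -1.0]
grip_width: 0.0113
grasp_force: 58.5
```

```bash
python3 - <<'E'
from h import *
k=bot.calibration("wrist"); im=bot.camera("wrist"); cv2.imwrite("pics/w4raw.png",im); g=im.mean(2)
exec(open("s.py").read())
y=np.radians(2.1);u=np.array([-np.sin(y),np.cos(y)]);v=np.array([u[1],-u[0]]);c=np.array([.5342,-.168])
P=lambda a,b,z: proj([[*(c+a*v+b*u),z]],"wrist",k)[0].round(1)
print("stop pred",P(-.007,.12,.166),P(.007,.114,.166),"web",P(-.003,.11,.15),P(.003,.11,.15))
o=bot.get_obs(); t=o["eef_pos"]; yy=np.radians(2.1); v2=np.array([np.cos(yy),np.sin(yy)]); u2=np.array([-v2[1],v2[0]]); zr=t[2]-.175+.15
for a in(-.016,.016): print("tag end pred",proj([[*(t[:2]+a*v2+(.0016+.016)*u2),zr+.012]],"wrist",k)[0].round(1))
cv2.imwrite("pics/w4.png",cv2.resize(im[150:320,240:400],None,fx=3.5,fy=3.5,interpolation=cv2.INTER_CUBIC))
E
```

```text
8.22 pos [532.14 -75.32 200.16] yawY 2.11 z [ 1.7e-03 -2.0e-04 -1.0e+00] F [0.   0.03 0.06] T [-0.026 -0.03   0.051] w 11.18 g 58.5 j6 [-0.14  0.33  0.03  1.26  0.    1.39]
A x -86.62 y -294.6
B x 1.34 y 92.69
stop pred [300.4 237.3] [330.2 249.5] web [309.7 246.7] [321.3 246.7]
tag end pred [280.4 274.2]
tag end pred [356.4 274.3]
```

View pics/w4.png

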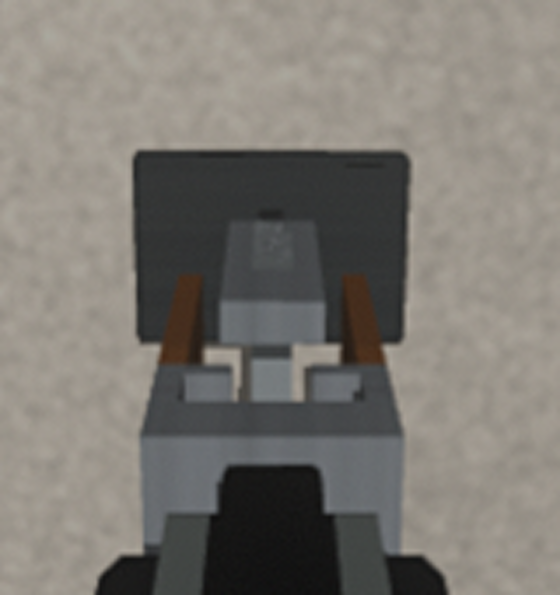

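The view shows the lip opening (crop cols 232–305) centred on the web (245–292) at about 268.5. The tag roof is centred with the stop at about 272, and there is clearance to the stop in y. Now I lower gently.

Request:
move_arm:
  deltas:
    - [0,0,0,6,0,0,0]
    - [0,0,0,4,0,0,0]
    - [0,0,0,2,0,0,0]
    - [0,0,0,2,0,0,0]
    - [0,0,0,0,0,0,0]

```text
clock: 8.63
eef_pos: [0.531, -0.0756, 0.1847]
tool_rot: [0.694, 0.72, -0.0, -0.0]
ft_force: [-0.3, 0.2, -1.6]
grip_width: 0.0111
grasp_force: 58.6
```

```bash
python3 s.py
```

```text
8.63 pos [531.02 -75.57 184.73] yawY 2.07 z [-1.e-03  1.e-04 -1.e+00] F [-0.27  0.2  -1.59] T [-0.008 -0.004  0.019] w 11.14 g 58.6 j6 [-0.14  0.34 -0.    1.23 -0.    1.39]
A x -87.76 y -294.76
B x 0.21 y 92.49
```

Request:
move_arm:
  deltas:
    - [0,0,0,3,0,0,0]
    - [0,0,0,2,0,0,0]
    - [0,0,0,2,0,0,0]
    - [0,0,0,1,0,0,0]
    - [0,0,0,0,0,0,0]
    - [0,0,0,0,0,0,0]

```text
clock: 9.13
eef_pos: [0.5314, -0.0755, 0.1773]
tool_rot: [0.694, 0.72, -0.0, -0.0]
ft_force: [-0.0, -0.2, -1.8]
grip_width: 0.0112
grasp_force: 58.6
```

```bash
python3 s.py
```

```text
9.13 pos [531.39 -75.52 177.26] yawY 2.08 z [-1.e-04  0.e+00 -1.e+00] F [-0.02 -0.23 -1.83] T [ 0.011  0.04  -0.026] w 11.22 g 58.6 j6 [-0.14  0.35 -0.01  1.21  0.    1.39]
A x -87.38 y -294.75
B x 0.58 y 92.52
```

Request:
move_arm:
  deltas:
    - [0,-2,0,0.6,0,0,0]
    - [0,-3,0,0,0,0,0]
    - [0,-3,0,0,0,0,0]
    - [0,-3,0,0,0,0,0]
    - [0,-3,0,0,0,0,0]
    - [0,0,0,0,0,0,0]

```text
clock: 9.63
eef_pos: [0.532, -0.0903, 0.1768]
tool_rot: [0.694, 0.72, -0.0, 0.0]
ft_force: [0.2, 0.2, -1.6]
grip_width: 0.0112
grasp_force: 58.6
```

```bash
python3 s.py
```

```text
9.63 pos [531.98 -90.3  176.75] yawY 2.03 z [ 2.e-04 -3.e-04 -1.e+00] F [ 0.2   0.15 -1.57] T [0.003 0.013 0.011] w 11.17 g 58.6 j6 [-0.17  0.35 -0.01  1.21 -0.    1.37]
A x -87.82 y -309.53
B x 0.63 y 77.73
```

Request:
move_arm:
  deltas:
    - [0,-6,0,0,0,0,0]
    - [0,-10,0,0,0,0,0]
    - [0,-12,0,0,0,0,0]
    - [0,-14,0,0,0,0,0]
    - [0,-14,0,0,0,0,0]
    - [0,-14,0,0,0,0,0]
    - [0,-12,0,0,0,0,0]
    - [0,-9,0,0,0,0,0]
    - [0,-6,0,0,0,0,0]
    - [0,0,0,0,0,0,0]

```text
clock: 10.47
eef_pos: [0.5354, -0.188, 0.1766]
tool_rot: [0.695, 0.719, -0.0, 0.0]
ft_force: [-0.3, 0.0, -1.7]
grip_width: 0.0116
grasp_force: 58.6
```

```bash
python3 s.py
```

```text
10.47 pos [ 535.38 -187.97  176.56] yawY 1.97 z [-0.e+00 -2.e-04 -1.e+00] F [-0.3   0.02 -1.74] T [-0.029  0.007  0.004] w 11.58 g 58.6 j6 [-0.34  0.41  0.07  1.24 -0.    1.2 ]
A x -91.25 y -407.2
B x 0.44 y -20.0
```

Request:
move_arm:
  deltas:
    - [0,-3,0,1,0,0,0]
    - [0,-2,0,0,0,0,0]
    - [0,-2,0,0,0,0,0]
    - [0,-2,0,0,0,0,0]
    - [0,-1,0,0,0,0,0]
    - [0,0,0,0,0,0,0]
    - [0,0,0,0,0,0,0]

```text
clock: 11.05
eef_pos: [0.5358, -0.1962, 0.1757]
tool_rot: [0.694, 0.72, 0.0, -0.0]
ft_force: [0.7, 0.7, -0.8]
grip_width: 0.0113
grasp_force: 58.6
```

```bash
python3 s.py
```

```text
11.05 pos [ 535.85 -196.2   175.74] yawY 2.1 z [ 1.e-04  3.e-04 -1.e+00] F [ 0.69  0.69 -0.84] T [ 0.108 -0.031  0.022] w 11.33 g 58.6 j6 [-0.35  0.41  0.08  1.24  0.    1.18]
A x -91.36 y -415.44
B x 0.61 y -28.24
```

Request:
move_arm:
  deltas:
    - [0,-1,0,0,0,0,0]
    - [0,-1,0,0,0,0,0]
    - [0,0,0,0,0,0,0]
    - [0,0,0,0,0,0,0]

```text
clock: 11.38
eef_pos: [0.5359, -0.1985, 0.1758]
tool_rot: [0.694, 0.72, 0.0, 0.0]
ft_force: [0.5, 0.0, -2.0]
grip_width: 0.0116
grasp_force: 58.6
```

Request:
move_arm:
  deltas:
    - [0,-0.7,0,0,0,0,0]
    - [0,-0.7,0,0,0,0,0]
    - [0,0,0,0,0,0,0]

```text
clock: 11.63
eef_pos: [0.536, -0.2, 0.1757]
tool_rot: [0.694, 0.72, 0.0, 0.0]
ft_force: [0.7, 0.2, -1.5]
grip_width: 0.0112
grasp_force: 58.6
```

Request:
move_arm:
  deltas:
    - [0,-0.6,0,0,0,0,0]
    - [0,-0.6,0,0,0,0,0]
    - [0,0,0,0,0,0,0]

```text
clock: 11.88
eef_pos: [0.5359, -0.2007, 0.1757]
tool_rot: [0.694, 0.72, 0.0, -0.0]
ft_force: [-0.5, 2.6, -0.5]
grip_width: 0.0113
grasp_force: 58.6
```

Request:
move_arm:
  deltas:
    - [0,-0.5,0,0,0,0,0]
    - [0,-0.5,0,0,0,0,0]
    - [0,0,0,0,0,0,0]

```text
clock: 12.13
eef_pos: [0.536, -0.2008, 0.1758]
tool_rot: [0.694, 0.72, 0.001, -0.001]
ft_force: [-0.1, 5.2, 1.4]
grip_width: 0.0115
grasp_force: 58.9
```

Request:
move_arm:
  deltas:
    - [0,-0.5,0,0,0,0,0]
    - [0,-0.3,0,0,0,0,0]
    - [0,0,0,0,0,0,0]

```text
clock: 12.38
eef_pos: [0.536, -0.2009, 0.1758]
tool_rot: [0.694, 0.72, 0.001, -0.001]
ft_force: [-0.3, 7.0, 1.4]
grip_width: 0.0112
grasp_force: 58.9
```

Request:
move_arm:
  deltas:
    - [0,-0.4,0,0,0,0,0]
    - [0,0,0,0,0,0,0]
    - [0,0,0,0,0,0,0]
    - [0,0,0,0,0,0,0]

```text
clock: 12.72
eef_pos: [0.5359, -0.2009, 0.1758]
tool_rot: [0.694, 0.72, 0.002, -0.002]
ft_force: [0.4, 8.4, 1.3]
grip_width: 0.0113
grasp_force: 59.0
```

```bash
python3 s.py
```

```text
12.72 pos [ 535.94 -200.88  175.81] yawY 2.17 z [-1.0e-04  4.6e-03 -1.0e+00] F [0.39 8.39 1.25] T [ 1.808  0.117 -0.021] w 11.3 g 59.0 j6 [-0.36  0.42  0.09  1.24  0.    1.17]
A x -91.59 y -420.11
B x 0.54 y -32.92
```

Request:
move_arm:
  deltas:
    - [0,0,0,0,0,0,0]
    - [0,0,0,0,0,0,0]
    - [0,0,0,0,0,0,0]
    - [0,0,0,0,0,0,0]
    - [0,0,0,0,0,0,0]
    - [0,0,0,0,0,0,0]
    - [0,0,0,0,0,0,0]
    - [0,0,0,0,0,0,0]
    - [0,0,0,0,0,0,0]
    - [0,0,0,0,0,0,0]

```text
clock: 13.55
eef_pos: [0.5359, -0.2009, 0.1758]
tool_rot: [0.694, 0.72, 0.002, -0.002]
ft_force: [-0.5, 8.1, 1.3]
grip_width: 0.011
grasp_force: 59.0
```

Request:
move_arm:
  deltas:
    - [0,0,0,0,0,0,0]
    - [0,0,0,0,0,0,0]
    - [0,0,0,0,0,0,0]
    - [0,0,0,0,0,0,0]
    - [0,0,0,0,0,0,0]

```text
clock: 13.97
eef_pos: [0.5359, -0.2009, 0.1758]
tool_rot: [0.694, 0.72, 0.002, -0.002]
ft_force: [0.5, 8.0, 1.4]
grip_width: 0.0114
grasp_force: 59.0
```

Request:
move_arm:
  deltas:
    - [0,1,0,0,0,0,0]
    - [0,0.8,0,0.5,0,0,0]
    - [0,0,0,0,0,0,0]
    - [0,0,0,0,0,0,0]

```text
clock: 14.3
eef_pos: [0.536, -0.2008, 0.1753]
tool_rot: [0.694, 0.72, 0.001, -0.0]
ft_force: [-0.3, 6.1, 1.3]
grip_width: 0.0113
grasp_force: 59.0
```

```bash
python3 s.py
```

```text
14.3 pos [ 535.97 -200.75  175.25] yawY 2.11 z [ 1.0e-04  1.3e-03 -1.0e+00] F [-0.29  6.14  1.26] T [ 1.237  0.094 -0.097] w 11.31 g 59.0 j6 [-0.36  0.42  0.09  1.24  0.    1.17]
A x -91.55 y -419.99
B x 0.57 y -32.79
```

Request:
move_arm:
  deltas:
    - [0,0.7,0,0.2,0,0,0]
    - [0,0,0,0,0,0,0]
    - [0,0,0,0,0,0,0]

```text
clock: 14.55
eef_pos: [0.536, -0.2007, 0.1751]
tool_rot: [0.694, 0.72, 0.0, 0.0]
ft_force: [0.5, 4.3, 0.9]
grip_width: 0.0111
grasp_force: 58.9
```

```bash
python3 s.py
```

```text
14.55 pos [ 535.97 -200.75  175.05] yawY 2.08 z [ 1.e-04  1.e-04 -1.e+00] F [0.45 4.29 0.86] T [0.912 0.035 0.003] w 11.14 g 58.9 j6 [-0.36  0.42  0.09  1.24  0.    1.18]
A x -91.55 y -419.98
B x 0.57 y -32.79
```

Request:
move_arm:
  deltas:
    - [0,0.5,0,0.3,0,0,0]
    - [0,0,0,0,0,0,0]
    - [0,0,0,0,0,0,0]

```text
clock: 14.8
eef_pos: [0.536, -0.2007, 0.1747]
tool_rot: [0.694, 0.72, -0.0, 0.0]
ft_force: [1.1, 2.9, -0.5]
grip_width: 0.0113
grasp_force: 58.9
```

```bash
python3 s.py
```

```text
14.8 pos [ 535.97 -200.67  174.65] yawY 2.06 z [ 1.e-04 -7.e-04 -1.e+00] F [ 1.08  2.94 -0.54] T [ 0.517 -0.028 -0.03 ] w 11.26 g 58.9 j6 [-0.36  0.42  0.08  1.24 -0.    1.18]
A x -91.54 y -419.91
B x 0.57 y -32.71
```

Request:
move_arm:
  deltas:
    - [0,0,0,0.4,0,0,0]
    - [0,0,0,0,0,0,0]
    - [0,0,0,0,0,0,0]

```text
clock: 15.05
eef_pos: [0.536, -0.2007, 0.1747]
tool_rot: [0.694, 0.72, -0.0, 0.0]
ft_force: [-1.1, 1.9, 3.1]
grip_width: 0.0114
grasp_force: 59.2
```

```bash
python3 s.py
```

```text
15.05 pos [ 536.01 -200.67  174.66] yawY 2.07 z [ 4.e-04 -9.e-04 -1.e+00] F [-1.14  1.86  3.11] T [ 0.406  0.179 -0.024] w 11.38 g 59.2 j6 [-0.36  0.42  0.08  1.24 -0.    1.18]
A x -91.51 y -419.91
B x 0.61 y -32.71
```

Request:
move_arm:
  deltas:
    - [0.4,0,0,0,0,0,0]
    - [0.4,0,0,0,0,0,0]
    - [0.4,0,0,0,0,0,0]
    - [0.4,0,0,0,0,0,0]
    - [0.4,0,0,0,0,0,0]

```text
clock: 15.47
eef_pos: [0.5359, -0.2005, 0.1742]
tool_rot: [0.694, 0.72, -0.0, 0.0]
ft_force: [0.0, -0.7, -0.1]
grip_width: 0.0336
grasp_force: 0.0
```

```bash
python3 - <<'E'
exec(open("s.py").read())
k=bot.calibration("wrist"); im=bot.camera("wrist"); cv2.imwrite("pics/w5raw.png",im)
cv2.imwrite("pics/w5.png",cv2.resize(im[240:480,200:440],None,fx=2.4,fy=2.4,interpolation=cv2.INTER_CUBIC))
t=bot.camera("top"); cv2.imwrite("pics/t5.png",t)
E
```

```text
15.47 pos [ 535.94 -200.48  174.18] yawY 2.07 z [-1.e-04 -3.e-04 -1.e+00] F [ 0.01 -0.73 -0.07] T [-0.021 -0.005  0.015] w 33.57 g 0.0 j6 [-0.36  0.42  0.08  1.24 -0.    1.18]
A x -91.56 y -419.71
B x 0.55 y -32.52
```

Released with no residual force. I'll rise clear of the tab and look from above.

Request:
move_arm:
  deltas:
    - [0.5,0,0,-8,0,0,0]
    - [0.5,0,0,-15,0,0,0]
    - [0.5,0,0,-25,0,0,0]
    - [0.5,0,0,-25,0,0,0]
    - [0.5,0,0,-25,0,0,0]
    - [0.5,0,0,-20,0,0,0]
    - [0.5,25,0,0,0,0,0]
    - [0.5,25,0,0,0,0,0]
    - [0.5,0,0,0,0,0,0]
    - [0.5,0,0,0,0,0,0]

```text
clock: 16.4
eef_pos: [0.5342, -0.1494, 0.2932]
tool_rot: [0.693, 0.721, 0.0, 0.001]
ft_force: [-0.0, -0.4, -0.1]
grip_width: 0.0428
grasp_force: 0.0
```

Request:
move_arm:
  deltas:
    - [0.5,35,0,0,0,0,0]
    - [0.5,35,0,0,0,0,0]
    - [0.5,35,0,0,0,0,0]
    - [0.5,35,0,0,0,0,0]
    - [0.5,0,-35,0,0,0,0]
    - [0.5,0,-35,0,0,0,0]
    - [0.5,0,-35,0,0,0,0]
    - [0.5,0,0,0,0,0,0]
    - [0.5,0,0,0,0,0,0]

```text
clock: 17.15
eef_pos: [0.4228, -0.0148, 0.2928]
tool_rot: [0.694, 0.72, 0.0, 0.0]
ft_force: [0.9, 0.3, -0.6]
grip_width: 0.0424
grasp_force: 0.0
```

```bash
python3 - <<'E'
from h import *
t=bot.camera("top"); a=strip(t,"top",.36,.04,.65,.53,.15); b=strip(t,"top",-.03,-.35,.59,.47,.15)
o=np.vstack([a,b]); cv2.imwrite("pics/t6.png",np.clip(o.astype(float)*1.5,0,255).astype(np.uint8))
E
```

```text
(no output)
```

View pics/t6.png

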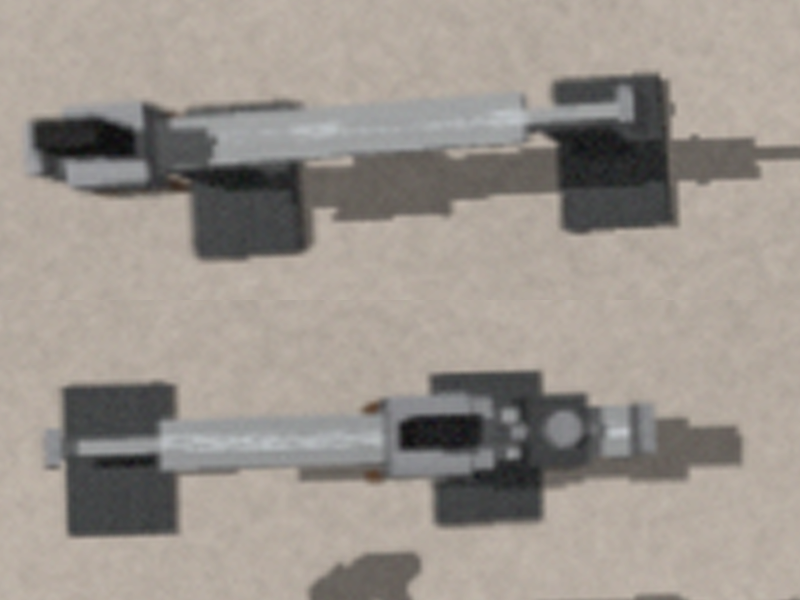

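The top view shows the short tag unmoved at (90,140) and the long tag on rail B at (440,435), with its end at the buffer plate at about col 490. A sub-mm check: if the pin had pushed the tag off the plate, its rear edge would have moved from row ~274 in the wrist view taken just after release.

```bash
python3 - <<'E'
import cv2
for f in("w4raw","w5raw"):
    g=cv2.imread(f"pics/{f}.png").mean(2)
    print(f,[(r,round(g[r,283:296].mean())) for r in range(266,286)], [(r,round(g[r,341:352].mean())) for r in range(266,286)])
E
python3 - <<'E'
import sys; sys.path.insert(0,".")
from h import *
# tag rear edge now vs t5 moment, top view
for f in("t5","t6now"):
    t=cv2.imread("pics/t5.png") if f=="t5" else bot.camera("top")
    s=strip(t,"top",-.16,-.21,.56,.51,.162,.0002).mean(2); p=np.vstack([s[45:60],s[160:185]]).mean(0); print(f,p[85:150:3].round())
E
```

```text
w4raw [(266, 72), (267, 72), (268, 72), (269, 72), (270, 72), (271, 72), (272, 72), (273, 71), (274, 85), (275, 106), (276, 111), (277, 110), (278, 110), (279, 110), (280, 109), (281, 110), (282, 110), (283, 110), (284, 110), (285, 110)] [(266, 73), (267, 73), (268, 73), (269, 73), (270, 73), (271, 73), (272, 72), (273, 72), (274, 86), (275, 105), (276, 111), (277, 110), (278, 110), (279, 110), (280, 110), (281, 110), (282, 110), (283, 110), (284, 110), (285, 110)]
w5raw [(266, 75), (267, 75), (268, 75), (269, 75), (270, 75), (271, 75), (272, 73), (273, 72), (274, 74), (275, 93), (276, 114), (277, 114), (278, 113), (279, 112), (280, 113), (281, 112), (282, 112), (283, 112), (284, 112), (285, 112)] [(266, 77), (267, 76), (268, 76), (269, 76), (270, 76), (271, 76), (272, 76), (273, 75), (274, 75), (275, 94), (276, 114), (277, 114), (278, 113), (279, 113), (280, 113), (281, 113), (282, 113), (283, 113), (284, 113), (285, 113)]
t5 [91. 90. 88. 87. 86. 83. 81. 78. 75. 74. 74. 73. 75. 75. 72. 68. 62. 54.
 46. 39. 32. 27.]
t6now [92. 91. 89. 89. 88. 86. 82. 79. 78. 77. 78. 81. 84. 87. 91. 93. 94. 95.
 96. 96. 95. 95.]
```

The rear edge is within 0.5 px (about 0.2 mm), so the tag stayed on the plate. Handing in.

```bash
python3 -c "
from workcell import bot
print(bot.job_done())"
```

```text
the job is handed in; nothing more can be done
None
```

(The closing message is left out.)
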